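# Tip the stir bar to the mouth of its tube

## Task

One of the two clear tubes on the tilting stands has a white stir bar lying at its closed end. Slowly tip that tube mouth-down by pressing on its tab from above, stop as soon as the bar has slid up to the lip of the mouth, and let go, so that the bar waits there, still inside, for the tweezers. Leave the empty tube as it is.

Things in the scene. Friction and masses are not known exactly. Their poses are not given: they have to be found in the camera images.
- tube (a joint): tilt of the clear tube with the bar (140 mm long, 30 mm outside) about a level axle 75 mm above the bench: 0 level, positive mouth down; starts near -0.3, limits -0.45 and 0.8. A stiff hinge stays where it is left, yields to about 3 N on the tab. The bar starts to slide between 0.25 and 0.5 (friction varies) and runs to the lip in a second or so; jerking may throw it out over the 5 mm lip.
- tab (a point): top centre of that tube's press tab, a bare aluminium plate 40 (x) by 26 (y) by 4 mm beside the tube's mouth end, to be pressed down with closed fingers. Axes are the tube's: -y to the mouth (within 0.4 rad of world -y seen from above), x along the axle, z up when level. In them the tube's centre line is at x=+40, z=-2 mm, axle at y=+60, mouth y=-10, closed end y=+130 mm.
- bar_mid (a point): centre of the white round-ended stir bar, 12 mm thick, 40 mm long (its y), lying loose along the 26 mm bore; at the start near the closed end, y about +104 mm in the axes of tab; against the lip it lies at y about +14 mm.
- spare_tube (a joint): tilt of the other, empty tube on a stand of the same kind, same meaning; to be left alone

How it is judged:
By the outcome, as a careful person would: the job done as asked, in the order asked, and still so for the second after the job is handed in, with the robot touching nothing.
It also fails if it takes over 51 s, if anything falls off the work surface, if the arm or the gripper's body presses on something with over 40 N, if the wrist force passes 120 N, or if a joint passes its speed limit or range.

## Robot

A 6-joint arm with a two-finger parallel gripper is mounted at the origin on a cart in front of the work surface, level with it; the furniture and walls round the work are solid. World frame = base frame: x ahead of the robot, y to its left, z up, the work surface at z = 0. Lengths are in m, angles in rad, forces in N, time in s.
With the tool pointing down it reaches from about 0.3 to 0.85 m from the base axis. Payload 5.4 kg.
Tool frame: the origin (TCP) lies at the very end of the fingers, on their centre line; the grasp point (between the pads) lies 19 mm behind it; z points along the fingers, y is the line along which they close (so a half turn about z gives the same grasp; the last joint's range is limited). The gripper opens to 85 mm and grips with 20 to 120 N. Pads are 22 mm wide; open, the fingers measure 114 mm over their backs; the gripper's body (76 mm by 85 mm) begins 54 mm behind the grasp point. The pads swing forward as they close: fully open they stand 13 mm farther back than shut.
Start: joints at [1.075, 0.158, 1.597, -0, 1.386, -0.21], TCP at [0.162, 0.552, 0.231] pointing down, gripper open.
Joint ranges: [-2.91, 2.91], [-0.94, 2.29], [0.18, 2.7], [-1.29, 4.43], [0.17, 2.64], [-3, 3]. Speed limits (rad/s): [2.57, 2.57, 3.14, 3.14, 3.14, 3.14].

## Interface

Orientations are given as [roll, pitch, yaw] about the fixed x, y, z axes, in that order (R = Rz(yaw) Ry(pitch) Rx(roll)).
In Python, from cell import bot gives the robot as it stands.
- The arm moves only by the shell command python3 -m crank 'ROWS' [FORCE]. ROWS is JSON, a list of rows, each a list of 7 numbers: the shift along the tool's x, y, z in cm, then the turn, a rotation vector about the tool's x, y, z in rad, then the opening in per cent of the stroke, from 0 (shut) to 100 (fully open). In form: [[x, y, z, rx, ry, rz, hand], ...]. A call has 1 to 8 rows; each row is the pose to reach, as a shift and turn from the pose commanded when the call began, along the tool's axes at that moment; what a row does not reach only later rows make up. A row lasts 1/8 s, in which the tool goes at most 62.5 mm and 10.7 degrees, less where a joint would pass 70% of its speed; a pose out of reach is approached as far as the arm can. A call with a gripper value outside its range is refused whole. The fingers move at their own pace and stop on an object; FORCE is the grip in N (left out, the last holds). Time passes only in rows, so rows that repeat a pose let the fingers close. It gives the time, the measured TCP pose, the force, the opening and the grip force at its end, in the units of the state.
- bot.get_state(): the state, without advancing time (a new reading comes with each control period).
- bot.get_image(name): name is "scene" or "top"; returns a dict with "color" (384x512x3 uint8, blue, green, red), "mtx" (3x3 intrinsics, pixels), "rvec" (rotation vector, rad) and "tvec" (3), from world to camera coordinates, as OpenCV has them. Camera axes: x right, y down, z forward; pixel columns grow to the right and rows downward; lengths in m; the calibration is good to about 2 mm. A picture is of the moment at which its call begins. There is no depth.
- bot.job_done(): hands the job in; it is judged then, once.
The state is a dict: "time": time; "qpos": joint angles; "joint_vel": joint speeds; "joint_efforts": joint torques, N m; "tcp_pos": TCP position; "ee_rot": TCP orientation; "contact_force": force on the tool from outside, world axes, zero at the start; "moment": the same for the moment, N m; "finger_gap": finger opening in m; "grip_force": force on a finger pad.
Only numpy, scipy, OpenCV 4.12 (cv2) and the standard library are available. Lean on these libraries where they do the work, as an engineer would, in place of code of your own. Each camera call takes 0.05 s, during which the arm holds its last target. There are 200 camera calls.

## Working session

There is one attempt and no reset: what is moved stays moved. The work goes in short steps, Python scripts to look and compute and a shell command to move; the robot and the scene stay as the last step left them, time stands still between calls to the robot, and variables do not carry over. Pictures are saved under pics/ and viewed, at most 10 in all, crops included, and the job is handed in when it is done.

```bash
mkdir -p pics; cat > h.py <<'E'
import numpy as np,cv2
from cell import bot
def cam(n):
    d=bot.get_image(n); return d
def ray(d,uv):
    R=cv2.Rodrigues(np.array(d["rvec"],float))[0]; t=np.array(d["tvec"],float).ravel()
    k=np.linalg.inv(np.array(d["mtx"],float)); v=R.T@k@np.array([uv[0],uv[1],1.]); return -R.T@t, v/np.linalg.norm(v)
def onz(d,uv,z):
    c,v=ray(d,uv); return c+v*(z-c[2])/v[2]
def tri(d1,p1,d2,p2):
    A=np.zeros((3,3));b=np.zeros(3);L=[ray(d1,p1),ray(d2,p2)]
    for c,v in L:
        P=np.eye(3)-np.outer(v,v);A+=P;b+=P@c
    x=np.linalg.solve(A,b); return x,[np.linalg.norm((np.eye(3)-np.outer(v,v))@(x-c)) for c,v in L]
def proj(d,X):
    return cv2.projectPoints(np.array(X,float).reshape(-1,3),np.array(d["rvec"],float),np.array(d["tvec"],float),np.array(d["mtx"],float),None)[0].reshape(-1,2)
E
python3 - <<'E'
from h import *
import pickle
for n in("scene","top"):
    d=cam(n);cv2.imwrite(f"pics/{n}0.png",d["color"]);pickle.dump(d,open(n+"0.pkl","wb"));print(n,ray(d,(256,192)))
s=bot.get_state();print(s["tcp_pos"],s["ee_rot"],s["contact_force"],s["time"])
E
```

```text
scene (array([ 0.00455308, -0.24646813,  0.63203847]), array([ 0.62919429,  0.48825043, -0.60475289]))
top (array([0.43559556, 0.13581686, 0.95593825]), array([ 0.12240192,  0.0015622 , -0.99247938]))
[0.16184748 0.55117407 0.23039925] [-3.13990335e+00 -3.37256463e-04  2.85583931e+00] [ 0.16266133 -0.19214816 -0.70695223] 0.1
```

View pics/scene0.png

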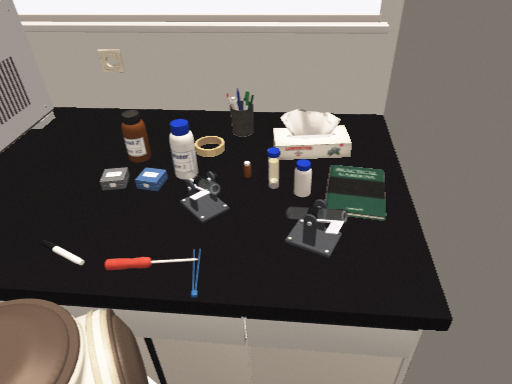

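View pics/top0.png

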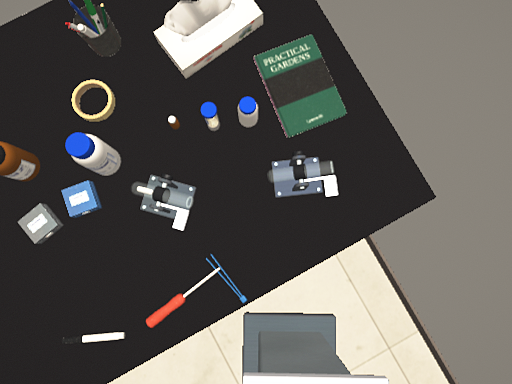

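The scene shows two stands, at about (204,200) and (316,230). In the top view they are at (165,197) and (302,175), with white tabs at (181,217) and (331,186). A white thing shows at the left tube's closed end (145,190). I'll enlarge both.

```bash
python3 - <<'E'
import pickle
from h import *
S=pickle.load(open("scene0.pkl","rb"));T=pickle.load(open("top0.pkl","rb"))
f=lambda d,x,y:cv2.resize(d["color"][y:y+70,x:x+95],None,fx=4.2,fy=4.2,interpolation=cv2.INTER_CUBIC)
cv2.imwrite("pics/z.png",np.vstack([np.hstack([f(S,160,165),f(S,270,190)]),np.hstack([f(T,120,165),f(T,255,140)])]))
for n,d,rs in(("S",S,[(175,165,60,60),(280,190,70,70)]),("T",T,[(122,165,80,70),(260,140,85,65)])):
  for x,y,w,h in rs:
    c=d["color"][y:y+h,x:x+w]; m=(c.min(2)>200).astype(np.uint8)
    k,l,st,ce=cv2.connectedComponentsWithStats(m)
    for i in range(1,k):
      if st[i,4]>8:
        cn=cv2.findContours((l==i).astype(np.uint8),0,2)[0][0]; print(n,ce[i]+[x,y],st[i,4],(cv2.boxPoints(cv2.minAreaRect(cn))+[x,y]).round(0).tolist())
for uv in[(145,189),(188,201),(180,219),(303,176),(331,186)]: print(uv,onz(T,uv,.08).round(3))
E
```

```text
S [199.02857143 193.3047619 ] 105 [[190.0, 197.0], [195.0, 185.0], [208.0, 191.0], [203.0, 203.0]]
S [333.10326087 225.60326087] 184 [[316.0, 231.0], [317.0, 218.0], [343.0, 221.0], [342.0, 234.0]]
T [163.6 184.6] 15 [[162.0, 183.0], [165.0, 183.0], [165.0, 186.0], [162.0, 186.0]]
T [144.3625 189.6875] 80 [[136.0, 190.0], [137.0, 185.0], [152.0, 189.0], [151.0, 194.0]]
T [190.2 188.5] 10 [[189.0, 187.0], [191.0, 187.0], [191.0, 190.0], [189.0, 190.0]]
T [177.06501548 215.58204334] 323 [[151.0, 221.0], [157.0, 200.0], [189.0, 210.0], [183.0, 230.0]]
T [143.63636364 206.54545455] 11 [[142.0, 207.0], [144.0, 205.0], [146.0, 207.0], [144.0, 209.0]]
T [314.36363636 159.54545455] 11 [[313.0, 159.0], [315.0, 157.0], [317.0, 159.0], [315.0, 161.0]]
T [298.6 161.6] 15 [[297.0, 160.0], [300.0, 160.0], [300.0, 163.0], [297.0, 163.0]]
T [275.36363636 163.54545455] 11 [[274.0, 164.0], [276.0, 162.0], [278.0, 164.0], [276.0, 166.0]]
T [326.78353659 184.06707317] 328 [[304.0, 178.0], [335.0, 174.0], [338.0, 195.0], [307.0, 199.0]]
T [301.2 180.5] 10 [[300.0, 179.0], [302.0, 179.0], [302.0, 182.0], [300.0, 182.0]]
T [318. 189.] 9 [[317.0, 188.0], [319.0, 188.0], [319.0, 190.0], [317.0, 190.0]]
(145, 189) [0.546 0.371 0.08 ]
(188, 201) [0.522 0.28  0.08 ]
(180, 219) [0.484 0.295 0.08 ]
(303, 176) [0.58  0.038 0.08 ]
(331, 186) [ 0.559 -0.021  0.08 ]
```

View pics/z.png

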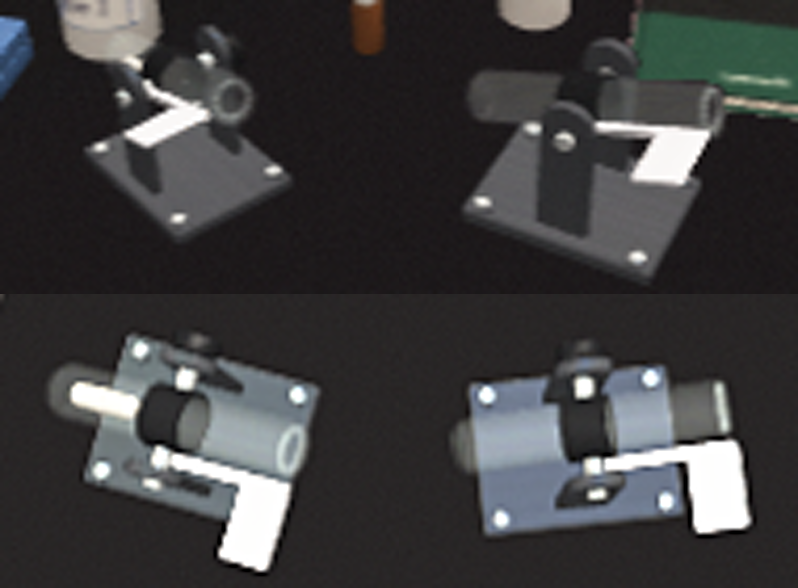

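The left tube (top view, around (165,195)) holds the white bar at its closed end. Its tab centre is at about (181,219) in the top view and (200,195) in the scene view. The right tube is empty.

```bash
python3 - <<'E'
import pickle
from h import *
S=pickle.load(open("scene0.pkl","rb"));T=pickle.load(open("top0.pkl","rb"))
x,r=tri(T,(180.7,219.5),S,(199.8,195));print("tab",x,r)
m,r=tri(T,(189.5,201.3),S,(215.5,188.5));print("mouth",m,r)
c=onz(T,(138,188),.054);print("closed",c, m-c, np.linalg.norm(m-c))
m2=onz(T,(189.5,201.3),.096);y=c-m2;print("yaw of y axis-90deg",np.arctan2(-y[0],y[1]),"tilt",np.arcsin((m2-c)[2]/np.linalg.norm(y)))
print("tab z.095",onz(T,(180.7,219.5),.095))
yaw=np.arctan2(-y[0],y[1]);X=np.array([np.cos(yaw),np.sin(yaw),0]);Y=np.array([-np.sin(yaw),np.cos(yaw),0])
# predict from tab using geometry at tilt -.3
for t in(-.25,-.3,-.35):
  tab=onz(T,(180.7,219.5),.077-.06*np.sin(t)); yy=Y*np.cos(t)+np.array([0,0,np.sin(t)]); zz=np.cross(X,yy)
  print(t,"tab",tab,"mouth px",proj(T,tab+.04*X-.01*yy-.002*zz),proj(S,[tab,tab+.04*X-.01*yy-.002*zz]),"bar",proj(T,tab+.04*X+.104*yy-.009*zz))
  s=bot.get_state()
R=cv2.Rodrigues(np.eye(3))[0]
from scipy.spatial.transform import Rotation as Ro
R=Ro.from_euler("xyz",s["ee_rot"]).as_matrix();print(R.round(3), "tool shift cm to 3cm above:",R.T@(tab+[0,0,.03]-s["tcp_pos"])*100)
E
```

```text
tab [0.48267359 0.2904519  0.09323194] [np.float64(0.0009061084779716439), np.float64(0.000906108477971555)]
mouth [0.51994974 0.2737886  0.09585992] [np.float64(0.00027273083748708733), np.float64(0.00027273083748705643)]
closed [0.55077684 0.39372003 0.054     ] [-0.0308271  -0.11993143  0.04185992] 0.1307138557584237
yaw of y axis-90deg -0.2535069618410237 tilt 0.32730146873364024
tab z.095 [0.4819523  0.29079397 0.095     ]
-0.25 tab [0.48212223 0.29136204 0.09184424] mouth px [[190.9513171  202.20012296]] [[199.02347333 195.4753308 ]
 [215.80246837 190.37221293]] bar [[145.28388976 190.33074697]]
-0.3 tab [0.48196678 0.29084236 0.09473121] mouth px [[190.92940911 202.11300724]] [[198.98973297 194.59891408]
 [215.77789133 189.31612316]] bar [[146.57259237 190.74972002]]
-0.35 tab [0.48181372 0.29033065 0.09757387] mouth px [[190.8951798  202.02292691]] [[198.9563549  193.731908  ]
 [215.74707919 188.26404869]] bar [[147.95215879 191.19239093]]
[[-0.959  0.282 -0.001]
 [ 0.282  0.959 -0.002]
 [ 0.    -0.002 -1.   ]] tool shift cm to 3cm above: [-38.05527532 -15.99002024  10.29673079]
```

The target is the tab at (0.482, 0.291, 0.094). The tool's y axis already lies along the tube, so I'll move above it with closed fingers.

```bash
python3 -m crank '[[-4,-1.7,0,0,0,0,0],[-9,-4,0,0,0,0,0],[-14,-6.1,1,0,0,0,0],[-19,-8.2,2,0,0,0,0],[-24,-10.4,3.5,0,0,0,0],[-29,-12.6,5,0,0,0,0],[-34,-14.8,6.5,0,0,0,0],[-37.6,-16.3,8,0,0,0,0]]'
python3 -m crank '[[0,0,0.5,0,0,0,0],[0,0,1,0,0,0,0],[0,0,1.5,0,0,0,0]]'
python3 - <<'E'
from h import *
S=cam("scene");T=cam("top")
f=lambda d,x,y:cv2.resize(d["color"][y:y+130,x:x+130],None,fx=3,fy=3,interpolation=cv2.INTER_CUBIC)
cv2.imwrite("pics/a.png",np.hstack([f(S,140,110),f(T,105,130)]))
s=bot.get_state();print(s["tcp_pos"],s["ee_rot"],s["contact_force"],s["finger_gap"],s["time"])
E
```

```text
time: 1.1
tcp_pos: [0.4782, 0.2874, 0.1505]
ee_rot: [-3.141, -0.0, 2.854]
contact_force: [-0.2, 0.7, 1.4]
finger_gap: -0.0
grip_force: 0.0
time: 1.48
tcp_pos: [0.4761, 0.2902, 0.1363]
ee_rot: [3.141, 0.0, 2.857]
contact_force: [-0.0, 0.6, 0.1]
finger_gap: 0.0
grip_force: 0.0
[0.47582801 0.2899608  0.13583855] [-3.14112711e+00 -8.10855089e-04  2.85739072e+00] [-0.48732442  0.17897427  0.70958467] 3.5660083383571485e-05 1.575
```

View pics/a.png

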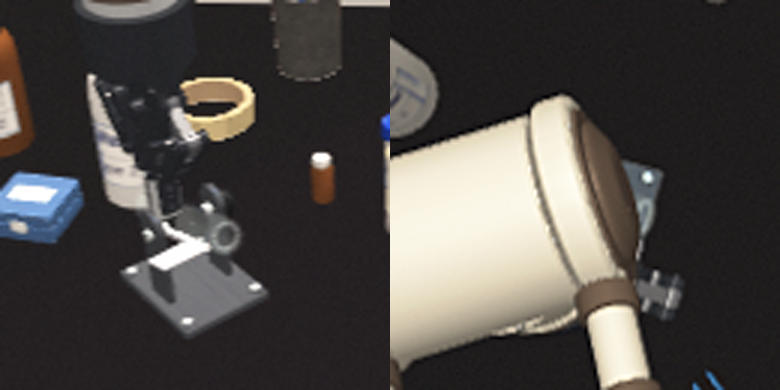

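The scene view shows the fingers above the tab and the mouth visible at zoom (225,235). The top view is blocked by the forearm. I'll descend and press gently, watching through the scene camera.

```bash
python3 -m crank '[[0,0,0.6,0,0,0,0],[0,0,1.4,0,0,0,0],[0,0,2.2,0,0,0,0],[0,0,2.8,0,0,0,0],[0,0,3.2,0,0,0,0],[0,0,3.4,0,0,0,0],[0,0,3.5,0,0,0,0],[0,0,3.6,0,0,0,0]]'
python3 -m crank '[[0,0,0.1,0,0,0,0],[0,0,0.2,0,0,0,0],[0,0,0.3,0,0,0,0],[0,0,0.4,0,0,0,0],[0,0,0.5,0,0,0,0],[0,0,0.6,0,0,0,0],[0,0,0.7,0,0,0,0],[0,0,0.8,0,0,0,0]]'
python3 -m crank '[[0,0,0.1,0,0,0,0],[0,0,0.2,0,0,0,0],[0,0,0.3,0,0,0,0],[0,0,0.4,0,0,0,0],[0,0,0.5,0,0,0,0],[0,0,0.6,0,0,0,0],[0,0,0.7,0,0,0,0],[0,0,0.8,0,0,0,0]]'
cat > look.py <<'E'
from h import *
import sys
S=cam("scene");cv2.imwrite(f"pics/{sys.argv[1]}.png",cv2.resize(S["color"][155:225,160:255],None,fx=6,fy=6,interpolation=cv2.INTER_CUBIC))
c=S["color"];s=bot.get_state()
z=s["tcp_pos"][2];print("z",z,"F",s["contact_force"].round(1),"t",s["time"])
tab=np.array([.482,.291]);yaw=-.2535
X=np.array([np.cos(yaw),np.sin(yaw),0]);Y=np.array([-np.sin(yaw),np.cos(yaw),0])
ax=np.array([.482,.2908,.075])+Y*.06*np.cos(.3)+Y*.0  # axle below tab x
t=np.interp(z,[.077-.047*np.sin(.9),.077-.047*np.sin(.6),.077-.047*np.sin(.4),.077-.047*np.sin(.2),.077,.098],[.9,.6,.4,.2,0,-.3])
yy=Y*np.cos(t)+np.array([0,0,np.sin(t)])
zz=np.cross(X,yy)
pts=[ax+.04*X+(v-.06)*yy-.007*zz for v in(-.006,.004,.014,.024,.034)]
p=proj(S,pts).round().astype(int)
print("tilt~",round(float(t),2),"px",p.tolist(),"gray",[int(c[v-1:v+2,u-1:u+2].min(2).mean()) for u,v in p])
E
python3 look.py b
```

```text
time: 2.58
tcp_pos: [0.4771, 0.2893, 0.1005]
ee_rot: [3.141, 0.0, 2.856]
contact_force: [-0.3, -0.3, 0.5]
finger_gap: -0.0001
grip_force: 0.0
time: 3.58
tcp_pos: [0.4771, 0.2892, 0.0924]
ee_rot: [3.141, 0.0, 2.856]
contact_force: [-1.1, -0.7, 2.7]
finger_gap: 0.0
grip_force: 1.1
time: 4.58
tcp_pos: [0.4769, 0.2892, 0.0842]
ee_rot: [-3.141, -0.0, 2.856]
contact_force: [-0.5, -1.1, 3.0]
finger_gap: -0.0
grip_force: 1.1
z 0.08404508281165615 F [-0.7 -0.4  1.6] t 4.625
tilt~ -0.1 px [[216, 196], [214, 195], [212, 193], [210, 192], [207, 190]] gray [125, 115, 122, 115, 156]
```

View pics/b.png

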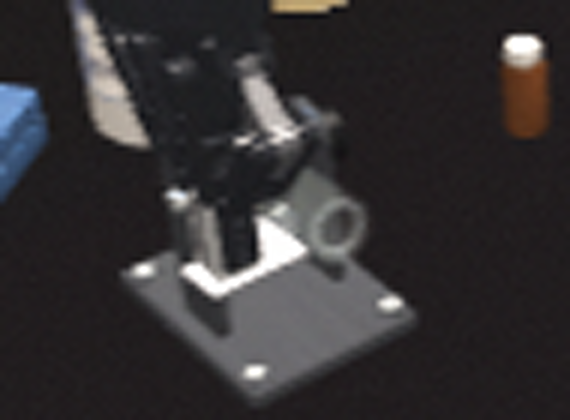

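The view shows the fingers pressing on the tab at zoom (240,260), with the mouth at (335,225) and no bar visible there yet. I'll continue.

```bash
python3 -m crank '[[0,0,0.1,0,0,0,0],[0,0,0.2,0,0,0,0],[0,0,0.3,0,0,0,0],[0,0,0.4,0,0,0,0],[0,0,0.5,0,0,0,0],[0,0,0.6,0,0,0,0],[0,0,0.7,0,0,0,0],[0,0,0.8,0,0,0,0]]' | grep -E "tcp|force"
python3 -m crank '[[0,0,0.1,0,0,0,0],[0,0,0.2,0,0,0,0],[0,0,0.3,0,0,0,0],[0,0,0.4,0,0,0,0],[0,0,0.5,0,0,0,0],[0,0,0.6,0,0,0,0]]' | grep -E "tcp|force"
python3 look.py c
```

```text
tcp_pos: [0.4769, 0.2893, 0.0763]
contact_force: [-0.2, -1.4, 2.6]
grip_force: 1.4
tcp_pos: [0.477, 0.2894, 0.0703]
contact_force: [0.5, -0.2, 3.1]
grip_force: 1.4
z 0.07017115615662553 F [ 0.1 -0.7  2.7] t 6.425
tilt~ 0.15 px [[217, 201], [214, 199], [212, 196], [210, 194], [207, 192]] gray [146, 117, 120, 119, 88]
```

View pics/c.png

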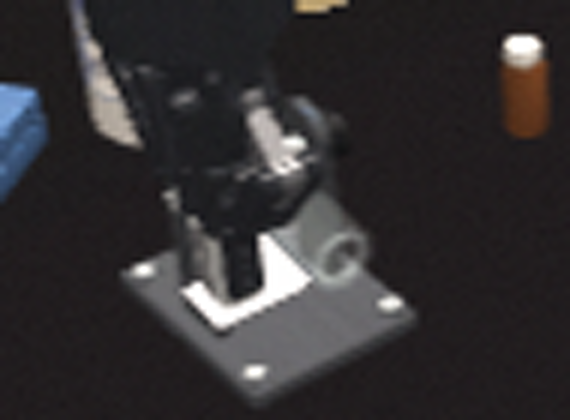

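The tube is nearly level and slightly mouth-down, with the mouth at zoom (340,250) and still no bar. From here I'll use slow 2 mm steps, checking after each one.

```bash
python3 -m crank '[[0,0,0.05,0,0,0,0],[0,0,0.1,0,0,0,0],[0,0,0.15,0,0,0,0],[0,0,0.2,0,0,0,0],[0,0,0.25,0,0,0,0],[0,0,0.3,0,0,0,0],[0,0,0.3,0,0,0,0],[0,0,0.3,0,0,0,0]]' >/dev/null; python3 look.py d1
```

```text
z 0.06732309322858271 F [0.4 1.1 2.1] t 7.475
tilt~ 0.21 px [[216, 202], [214, 200], [212, 197], [209, 195], [207, 192]] gray [152, 130, 121, 134, 45]
```

```bash
python3 -m crank '[[0,0,0.03,0,0,0,0],[0,0,0.06,0,0,0,0],[0,0,0.1,0,0,0,0],[0,0,0.13,0,0,0,0],[0,0,0.16,0,0,0,0],[0,0,0.2,0,0,0,0],[0,0,0.2,0,0,0,0],[0,0,0.2,0,0,0,0]]' >/dev/null; python3 look.py d2
```

```text
z 0.06529219649928963 F [0.8 1.2 3.3] t 8.525
tilt~ 0.25 px [[216, 203], [214, 200], [212, 198], [209, 195], [207, 192]] gray [152, 128, 131, 132, 40]
```

```bash
python3 -m crank '[[0,0,0.03,0,0,0,0],[0,0,0.06,0,0,0,0],[0,0,0.1,0,0,0,0],[0,0,0.13,0,0,0,0],[0,0,0.16,0,0,0,0],[0,0,0.2,0,0,0,0],[0,0,0.2,0,0,0,0],[0,0,0.2,0,0,0,0]]' >/dev/null; python3 look.py d3
```

```text
z 0.06321281890256347 F [1.3 1.6 2.3] t 9.575
tilt~ 0.3 px [[216, 204], [214, 201], [212, 198], [209, 195], [207, 193]] gray [139, 142, 128, 118, 34]
```

```bash
python3 -m crank '[[0,0,0.03,0,0,0,0],[0,0,0.06,0,0,0,0],[0,0,0.1,0,0,0,0],[0,0,0.13,0,0,0,0],[0,0,0.16,0,0,0,0],[0,0,0.2,0,0,0,0],[0,0,0.2,0,0,0,0],[0,0,0.2,0,0,0,0]]' >/dev/null; python3 look.py d4
```

```text
z 0.061238827999793286 F [0.6 1.5 3.3] t 10.625
tilt~ 0.34 px [[216, 204], [214, 201], [211, 198], [209, 196], [207, 193]] gray [149, 146, 135, 126, 39]
```

View pics/d4.png

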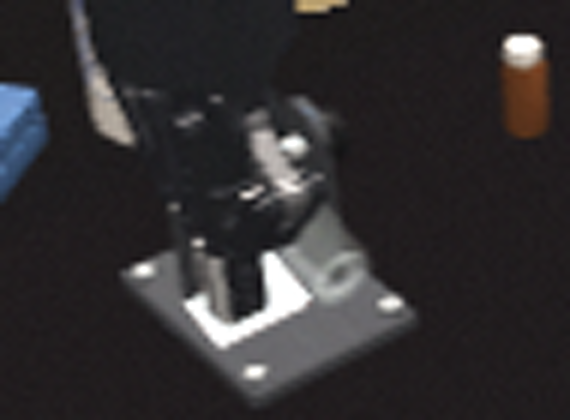

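There is still no bar at the mouth (zoom 340,270), so I'll continue.

```bash
python3 -m crank '[[0,0,0.03,0,0,0,0],[0,0,0.06,0,0,0,0],[0,0,0.1,0,0,0,0],[0,0,0.13,0,0,0,0],[0,0,0.16,0,0,0,0],[0,0,0.2,0,0,0,0],[0,0,0.2,0,0,0,0],[0,0,0.2,0,0,0,0]]' >/dev/null; python3 look.py d5
```

```text
z 0.059253582072651245 F [0.4 0.8 2.3] t 11.675
tilt~ 0.39 px [[216, 205], [213, 202], [211, 199], [209, 196], [207, 193]] gray [135, 165, 148, 113, 40]
```

```bash
python3 -m crank '[[0,0,0,0,0,0,0],[0,0,0,0,0,0,0],[0,0,0,0,0,0,0],[0,0,0,0,0,0,0]]' >/dev/null; python3 look.py d6; python3 - <<'E'
import cv2
for n in("d3","d4","d5","d6"):
    a=cv2.imread(f"pics/{n}.png")[3::6,3::6].min(2); print(n,[int((a[34:52,46:64]>t).sum()) for t in(150,170,190,210)])
E
```

```text
z 0.05927193286188531 F [-0.2  0.2  2.5] t 12.225
tilt~ 0.39 px [[216, 205], [213, 202], [211, 199], [209, 196], [207, 193]] gray [134, 164, 147, 113, 38]
d3 [67, 43, 36, 31]
d4 [67, 40, 33, 31]
d5 [72, 43, 32, 29]
d6 [72, 42, 31, 29]
```

No change yet, so I'll take another step.

```bash
python3 -m crank '[[0,0,0.03,0,0,0,0],[0,0,0.06,0,0,0,0],[0,0,0.1,0,0,0,0],[0,0,0.13,0,0,0,0],[0,0,0.16,0,0,0,0],[0,0,0.2,0,0,0,0],[0,0,0.2,0,0,0,0],[0,0,0.2,0,0,0,0]]' >/dev/null; python3 look.py d7
```

```text
z 0.05724331442402444 F [-0.3  1.1  2.2] t 13.275
tilt~ 0.44 px [[216, 205], [213, 202], [211, 199], [209, 196], [207, 193]] gray [144, 169, 150, 93, 44]
```

```bash
python3 -m crank '[[0,0,0.03,0,0,0,0],[0,0,0.06,0,0,0,0],[0,0,0.1,0,0,0,0],[0,0,0.13,0,0,0,0],[0,0,0.16,0,0,0,0],[0,0,0.2,0,0,0,0],[0,0,0.2,0,0,0,0],[0,0,0.2,0,0,0,0]]' >/dev/null; python3 look.py d8
```

```text
z 0.05523735626689426 F [0.2 0.5 2.8] t 14.325
tilt~ 0.48 px [[215, 206], [213, 203], [211, 200], [209, 196], [206, 193]] gray [138, 169, 157, 67, 36]
```

View pics/d8.png

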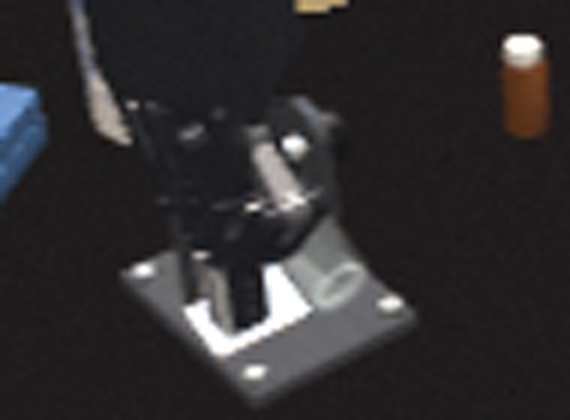

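No bar yet at the mouth (zoom 340,285). The true tilt is probably nearer 0.38, because the fingertip contact has a longer lever than I assumed. I'll continue.

```bash
python3 -m crank '[[0,0,0.03,0,0,0,0],[0,0,0.06,0,0,0,0],[0,0,0.1,0,0,0,0],[0,0,0.13,0,0,0,0],[0,0,0.16,0,0,0,0],[0,0,0.2,0,0,0,0],[0,0,0.2,0,0,0,0],[0,0,0.2,0,0,0,0]]' >/dev/null; python3 look.py d9
cat > cmp.py <<'E'
import cv2,sys
for n in sys.argv[1:]:
    a=cv2.imread(f"pics/{n}.png")[3::6,3::6].min(2); print(n,[int((a[33:52,50:64]>t).sum()) for t in(120,140,160,180,200)])
E
python3 cmp.py d7 d8 d9
```

```text
z 0.0532633696902164 F [1.1 0.6 3.3] t 15.375
tilt~ 0.53 px [[215, 206], [213, 203], [211, 200], [208, 197], [206, 193]] gray [144, 172, 157, 48, 39]
d7 [83, 54, 26, 11, 4]
d8 [82, 58, 29, 12, 4]
d9 [84, 61, 33, 10, 2]
```

```bash
python3 -m crank '[[0,0,0.03,0,0,0,0],[0,0,0.06,0,0,0,0],[0,0,0.1,0,0,0,0],[0,0,0.13,0,0,0,0],[0,0,0.16,0,0,0,0],[0,0,0.2,0,0,0,0],[0,0,0.2,0,0,0,0],[0,0,0.2,0,0,0,0]]' >/dev/null; python3 look.py e0
python3 cmp.py e0
```

```text
z 0.051246447179250906 F [0.1 0.4 1.7] t 16.425
tilt~ 0.58 px [[215, 207], [212, 203], [210, 200], [208, 197], [206, 194]] gray [126, 184, 187, 46, 36]
e0 [97, 80, 58, 44, 34]
```

The white count has jumped, so the bar is moving. I'll hold and look.

```bash
python3 -m crank '[[0,0,0,0,0,0,0],[0,0,0,0,0,0,0],[0,0,0,0,0,0,0],[0,0,0,0,0,0,0],[0,0,0,0,0,0,0],[0,0,0,0,0,0,0],[0,0,0,0,0,0,0],[0,0,0,0,0,0,0]]' >/dev/null; python3 look.py e1
python3 cmp.py e1
```

```text
z 0.051274688609276135 F [0.3 0.4 1.5] t 17.475
tilt~ 0.58 px [[215, 207], [212, 203], [210, 200], [208, 197], [206, 194]] gray [127, 183, 187, 45, 37]
e1 [98, 81, 58, 43, 35]
```

View pics/e1.png

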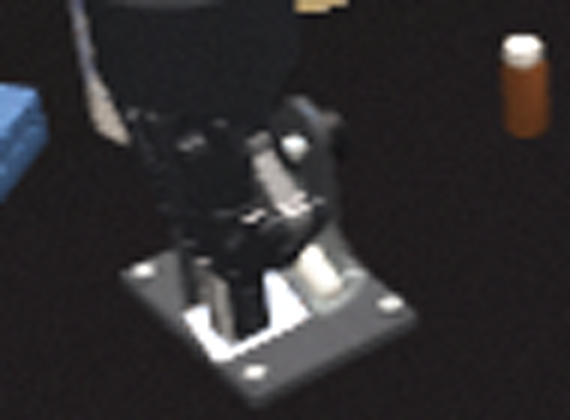

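The bar now lies at rest against the lip, around zoom (320,270), still inside. I'll lift straight off and back away.

```bash
python3 -m crank '[[0,0,-0.1,0,0,0,0],[0,0,-0.4,0,0,0,0],[0,0,-1,0,0,0,0],[0,0,-2,0,0,0,0],[0,0,-4,0,0,0,0],[0,0,-7,0,0,0,0],[0,0,-10,0,0,0,0],[0,0,-13,0,0,0,0]]'|grep -E "tcp|force"
python3 -m crank '[[4,1.5,0,0,0,0,0],[8,3,0,0,0,0,0],[12,5,0,0,0,0,0],[17,7,0,0,0,0,0],[22,9,0,0,0,0,0],[26,11,0,0,0,0,0],[28,12,0,0,0,0,0],[28,12,0,0,0,0,0]]'|grep -E "time|tcp|force"
python3 - <<'E'
from h import *
S=cam("scene");T=cam("top")
f=lambda d,x,y:cv2.resize(d["color"][y:y+70,x:x+95],None,fx=4.2,fy=4.2,interpolation=cv2.INTER_CUBIC)
cv2.imwrite("pics/end.png",np.vstack([np.hstack([f(S,160,165),f(S,270,190)]),np.hstack([f(T,120,165),f(T,255,140)])]))
E
```

```text
tcp_pos: [0.477, 0.2893, 0.1831]
contact_force: [0.9, -0.8, 0.1]
grip_force: 0.0
time: 19.48
tcp_pos: [0.2411, 0.4842, 0.182]
contact_force: [-0.8, -0.7, -0.2]
grip_force: 0.0
```

View pics/end.png

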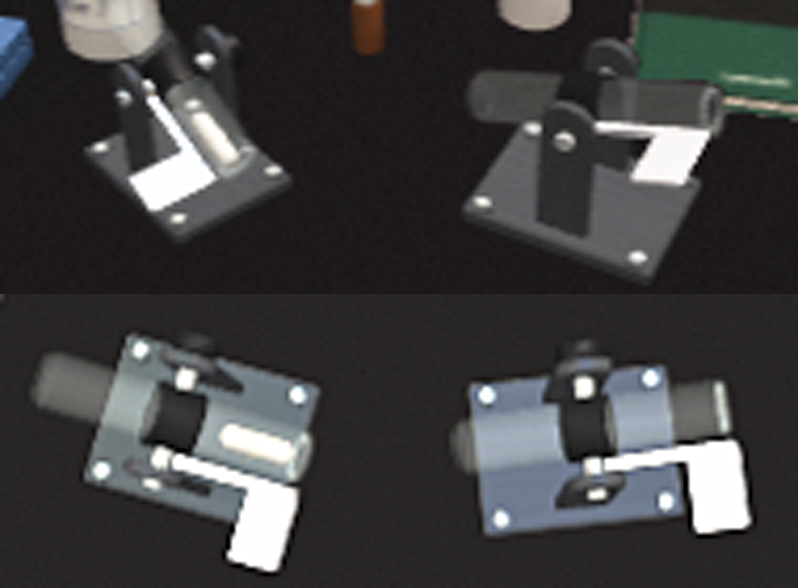

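In both views the bar lies inside the tube against the lip (zoomed top view (260,440), scene view (215,140)), and the empty tube is unchanged.

```bash
python3 -c "
from cell import bot
print(bot.job_done())"
```

```text
the job is handed in; nothing more can be done
None
```

The tube with the bar is tipped mouth-down, the bar rests inside against the lip, the arm is clear of everything, and the empty tube was not touched; I handed the job in at about 20 s.

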